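# Draw the oldest block cassette from the dispenser for a case

## Task

The case in the blue work pan needs a green cassette of milling blocks. Pull the bottom one, the oldest, straight out from under the stack in the green dispenser so that the others drop down and stay inside, then lay it gently flat on the floor of the pan's empty half and let go. Leave the orange cassettes, the casts in the pan and the things on the bench alone.

Things in the scene. Friction and masses are not known exactly. Their poses are not given: they have to be found in the camera images.
- green0_center (a point): Centre (half-way up) of the BOTTOM green cassette, the one to take: a flat rigid plastic pack 130 long (its x) x 56 wide (y) x 16 high, 110 g, white with a clear window; its front 46 mm (-x end) is green. It lies along the dispenser's x, front end 40 to 52 mm out of the throat, both sides there free to pinch. The stack rests on it: about 5 N to pull.
- green1_center (a point): Centre of the second from the bottom cassette of the green stack, of the same size and look, wholly inside the dispenser at the start, lying flat on the one below. It drops by one cassette (16 mm) when the bottom one is gone.
- green2_center (a point): Centre of the third from the bottom cassette of the green stack, of the same size and look, wholly inside the dispenser at the start, lying flat on the one below. It drops by one cassette (16 mm) when the bottom one is gone.
- green3_center (a point): Centre of the top cassette of the green stack, of the same size and look, wholly inside the dispenser at the start, lying flat on the one below. It drops by one cassette (16 mm) when the bottom one is gone.
- green_dispenser: Green cassettes' dispenser, a fixed white sheet-metal gravity magazine. Origin on the bench under the centre of its inside, x from its open front to its back: pull cassettes along -x. Inside 135 (x) x 61 (y) mm, walls 4, floor 5 thick; sides and front 72 high, back wall 82. Behind it a push rod with black knob, which set the bottom cassette forward and is drawn back: not needed.
- green_throat (a point): Middle of the green dispenser's front opening (throat), on its floor, 5 mm above the bench, at x = -67.5 mm of the dispenser; axes as the dispenser. The opening is 22 mm high, so one cassette passes; above it two front lips, each 20 wide and 4 thick (to x = -71.5 mm), hold back the rest. The floor ends here: in front is bare bench (at most paper).
- orange_dispenser: Dispenser of the orange cassettes, just like the green one, with its own stack of four and one standing out of its throat. The two stand side by side, at least 145 mm between centres; which is left and which right changes.
- orange0_center (a point): Centre of the bottom cassette of the orange stack: same size, with an orange front end. To be left alone.
- orange1_center (a point): Centre of the second cassette of the orange stack: same size, with an orange front end. To be left alone.
- orange2_center (a point): Centre of the third cassette of the orange stack: same size, with an orange front end. To be left alone.
- orange3_center (a point): Centre of the top cassette of the orange stack: same size, with an orange front end. To be left alone.
- pan: Work pan of the case: an open dark-blue plastic tray fixed on the bench, 200 (its x) x 300 (its y) x 40 mm high, walls and floor 4 mm thick, origin on the bench under its centre, z up. Two plaster casts stand on the floor of its +y half; its -y half is empty.
- pan_empty_half (a point): Middle of the empty half of the work pan, on its floor (4 mm above the bench), 73 mm from the pan's centre towards its -y; axes as the pan. The empty space around it is 192 mm along x and about 130 mm along y: a cassette laid along the pan's x axis has 31 mm to spare at each end.
- upper_cast: One of two loose white plaster dental casts standing in the work pan, about 62 x 63 x 26 mm, origin at its underside. To be left alone.
- lower_cast: One of two loose white plaster dental casts standing in the work pan, about 62 x 63 x 26 mm, origin at its underside. To be left alone.
- brush: Ceramist's brush, dark handle with red end, 185 mm long, lying loose on the bench to the right; origin under its middle. To be left alone.
- liquid: Small amber glass bottle with a blue cap, 48 mm across, 85 mm high, standing on the bench to the right; origin at its underside. To be left alone.

How it is judged:
By the outcome, as a careful person would: the job done as asked, in the order asked, and still so for the second after the job is handed in, with the robot touching nothing.
It also fails if it takes over 51 s, if anything falls off the work surface, if the arm or the gripper's body presses on something with over 40 N, if the wrist force passes 120 N, or if a joint passes its speed limit or range.

## Robot

A 6-joint arm with a two-finger parallel gripper is mounted at the origin on the work surface. World frame = base frame: x ahead of the robot, y to its left, z up, the work surface at z = 0. Lengths are in m, angles in rad, forces in N, time in s.
With the tool pointing down it reaches from about 0.3 to 0.875 m from the base axis. Payload 4.2 kg.
Tool frame: the origin (TCP) lies midway between the tips of the shut fingers; the grasp point (between the pads) lies 19 mm behind it; z points along the fingers, x is the direction in which the jaws open and shut, and the axes are right-handed (so a half turn about z gives the same grasp; the last joint's range is limited). The gripper opens to 85 mm and grips with 20 to 120 N. Pads are 22 mm wide; open, the fingers measure 114 mm over their backs; the gripper's body (76 mm by 85 mm) begins 54 mm behind the grasp point. The pads swing forward as they close: fully open they stand 13 mm farther back than shut.
Start: joints at [1.26, 0.32, 1.565, -0, 1.257, -0.02], TCP at [0.165, 0.551, 0.231] pointing down, gripper open.
Joint ranges: [-3.11, 3.11], [-0.84, 2.01], [0.21, 2.61], [-1.34, 4.49], [0.05, 2.63], [-2.56, 2.56]. Speed limits (rad/s): [2.57, 2.57, 3.14, 3.14, 3.14, 3.14].

## Interface

Orientations are given as [roll, pitch, yaw] about the fixed x, y, z axes, in that order (R = Rz(yaw) Ry(pitch) Rx(roll)).
In Python, from rig import manip, read_camera, calibration gives the robot as it stands.
- The arm moves only by the shell command python3 -m inch 'ROWS' [FORCE]. ROWS is JSON, a list of rows, each an object with "slide": the shift along the tool's x, y, z in cm, a list of three; "turn": the turn, a rotation vector about the tool's x, y, z in rad, a list of three; "grip": the closure, from 0 (fully open) to 1 (shut). In form: [{"slide": [x, y, z], "turn": [ax, ay, az], "grip": grip}, ...]. A call has 1 to 10 rows; each row is the pose to reach, as a shift and turn from the pose measured when the call began, along the tool's axes at that moment; what a row does not reach only later rows make up. A row lasts 1/8 s, in which the tool goes at most 62.5 mm and 10.7 degrees, less where a joint would pass 70% of its speed; a pose out of reach is approached as far as the arm can. A call with a gripper value outside its range is refused whole. The fingers move at their own pace and stop on an object; FORCE is the grip in N (left out, the last holds). Time passes only in rows, so rows that repeat a pose let the fingers close. It gives the time, the measured TCP pose, the force and the opening at its end, in the units of the state.
- manip.read_state(): the state, without advancing time (a new reading comes with each control period).
- read_camera(name): name is "side" or "top"; returns (picture, depth): 480x640x3 uint8, red, green, blue; 480x640 float32, m along the optical axis (not along the pixel's ray), 0 where there is no reading.
- calibration(name): a dict with "vfov" (degrees; the focal length in pixels is half the picture's height over the tangent of half this angle, whatever the lens; pixels are square), "cx", "cy" (the principal point, pixels), "rvec" (rotation vector, rad) and "tvec" (3), from world to camera coordinates, as OpenCV has them. Camera axes: x right, y down, z forward; pixel columns grow to the right and rows downward; lengths in m; the calibration is good to about 2 mm. A picture is of the moment at which its call begins. calibration takes no time and is no camera call.
- manip.close_job(): hands the job in, once; it reports no verdict.
The state is a dict: "clock": time; "joint_pos": joint angles; "dq": joint speeds; "tau": joint torques, N m; "tool_pos": TCP position; "tool_rot": TCP orientation; "force": force on the tool from outside, world axes, zero at the start; "wrist_torque": the same for the moment, N m; "grip_width": opening from 0.0 (shut) to 1.0 (fully open).
Only numpy, scipy, OpenCV 4.12 (cv2) and the standard library are available. Lean on these libraries where they do the work, as an engineer would, in place of code of your own. Each camera call takes 0.05 s, during which the arm holds its last target.

## Working session

There is one attempt and no reset: what is moved stays moved. The work goes in short steps, Python scripts to look and compute and a shell command to move; the robot and the scene stay as the last step left them, time stands still between calls to the robot, and variables do not carry over. Pictures are saved under pics/ and viewed, and the job is handed in when it is done.

```bash
ls; mkdir -p pics
python3 - <<'E'
from rig import manip, read_camera, calibration
import cv2,numpy as np
print(manip.read_state())
for n in("side","top"):
    p,d=read_camera(n); c=calibration(n); print(n,c)
    R=cv2.Rodrigues(np.array(c['rvec'],float))[0]; print(-R.T@np.array(c['tvec']),R.round(2).tolist())
    cv2.imwrite(f'pics/{n}0.png',p[:,:,::-1]); np.savez(f'{n}0.npz',p=p,d=d)
E
```

```text
pics
{'clock': 0.0, 'joint_pos': array([ 1.25997589e+00,  3.20287746e-01,  1.56569810e+00, -1.87895288e-05,
        1.25739089e+00, -1.99956260e-02]), 'dq': array([ 0.00038631, -0.00046282, -0.00059718, -0.00146564,  0.00060639,
        0.0005825 ]), 'tau': array([-2.07898986e-03, -4.15532327e+01, -2.34155774e+01, -1.06230773e-04,
        8.28613032e-03,  1.59629434e-05]), 'tool_pos': array([0.16473086, 0.55039181, 0.23047724]), 'tool_rot': array([-3.14157484e+00,  1.78408479e-03,  1.27997734e+00]), 'force': array([-0.4740785 , -0.25459834, -0.17035046]), 'wrist_torque': array([ 0.01252394, -0.0517749 , -0.03263838]), 'grip_width': 0.9991107407167824}
side {'vfov': 53.12553165668825, 'cx': 317.37292872886906, 'cy': 244.39390733355424, 'rvec': array([ 2.17794043, -0.19816513,  0.0934892 ]), 'tvec': array([-0.54166719,  0.0902419 ,  1.36411001])}
[ 0.35058844 -1.1425704   0.8567168 ] [[0.98, -0.18, -0.01], [-0.11, -0.57, -0.82], [0.14, 0.8, -0.58]]
top {'vfov': 57.71887200335845, 'cx': 320.6550983451402, 'cy': 240.03321564973322, 'rvec': array([ 2.10429673, -2.1653419 ,  0.14792841]), 'tvec': array([-0.05417562,  0.52329702,  1.03536722])}
[ 0.35747467 -0.08253887  1.10188894] [[-0.03, -1.0, -0.02], [-0.99, 0.03, -0.15], [0.15, 0.01, -0.99]]
```

View pics/top0.png

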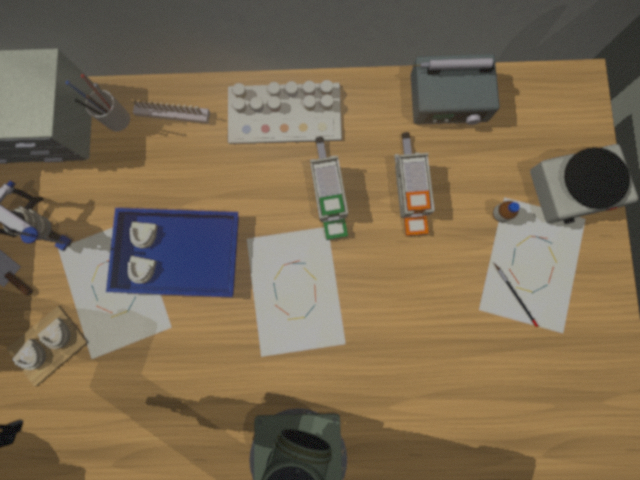

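View pics/side0.png

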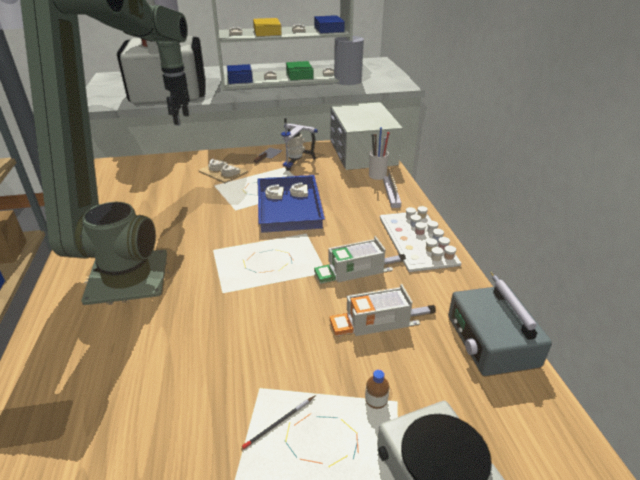

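The top view shows the green dispenser at about (328,190), with its cassette front end at (336,229). The orange dispenser is at (415,185). The pan is at (173,252), with the casts in its left half, so the empty half is on the right at about (205,253). The side view agrees with this.

```bash
cat > h.py <<'E'
import cv2,numpy as np
from rig import calibration
def cam(n):
    c=calibration(n); f=240/np.tan(np.radians(c['vfov'])/2)
    R=cv2.Rodrigues(np.array(c['rvec'],float))[0]; return f,c['cx'],c['cy'],R,np.array(c['tvec'],float)
def ray(n,uv,z):
    f,cx,cy,R,t=cam(n); uv=np.atleast_2d(uv).astype(float); C=-R.T@t
    d=np.c_[(uv[:,0]-cx)/f,(uv[:,1]-cy)/f,np.ones(len(uv))]@R
    return C+d*((z-C[2])/d[:,2])[:,None]
def cloud(n,D):
    f,cx,cy,R,t=cam(n); v,u=np.mgrid[:480,:640]
    P=np.stack([(u-cx)/f*D,(v-cy)/f*D,D],-1); return (P-t)@R
def proj(n,P):
    f,cx,cy,R,t=cam(n); q=np.atleast_2d(P)@R.T+t; return np.c_[f*q[:,0]/q[:,2]+cx,f*q[:,1]/q[:,2]+cy]
E
python3 - <<'E'
from h import *
np.set_printoptions(precision=4,suppress=True)
for n in("top","side"):
    z=np.load(n+'0.npz');p,D=z['p'],z['d'];P=cloud(n,D)
    h=cv2.cvtColor(p,cv2.COLOR_RGB2HSV)
    print(n,'bench z',[P[v,u].round(4).tolist() for u,v in ([(400,300),(200,350),(380,250)] if n=='top' else [(200,350),(340,380),(150,200)])])
    for name,m in (('green',cv2.inRange(h,(50,120,60),(85,255,255))),('orange',cv2.inRange(h,(5,190,150),(15,255,255))),('blue',cv2.inRange(h,(105,150,40),(130,255,255)))):
        k,l,s,c=cv2.connectedComponentsWithStats(m)
        for i in range(1,k):
            if s[i,4]<60: continue
            q=P[l==i]; q=q[np.isfinite(q).all(1)]
            rc=cv2.minAreaRect(np.argwhere(l==i)[:,::-1].astype(np.float32))
            print(n,name,s[i],c[i],'P med',np.median(q,0),'z pct',np.percentile(q[:,2],[5,95]),'rect',rc)
    if n=='top':
        crop=p[120:250,300:445]; cv2.imwrite('pics/topcrop.png',cv2.resize(crop,None,fx=4.5,fy=4.5,interpolation=2)[:,:,::-1])
    else:
        crop=p[230:340,300:440]; cv2.imwrite('pics/sidecrop.png',cv2.resize(crop,None,fx=5,fy=5,interpolation=2)[:,:,::-1])
E
```

```text
top bench z [[0.3701, -0.2627, 0.0004], [0.2614, 0.237, 0.002], [0.4976, -0.219, -0.0007]]
top orange [407 192  23  18 106] [418.1887 201.6698] P med [ 0.5995 -0.3082  0.0698] z pct [0.0663 0.0728] rect ((418.0621337890625, 200.2448272705078), (16.110824584960938, 21.50878143310547), 85.2363510131836)
top orange [405 219  23  16 100] [415.01 227.88] P med [ 0.5442 -0.3014  0.0217] z pct [0.0188 0.0253] rect ((416.0, 226.5), (15.0, 22.0), 90.0)
top blue [164 235  51  47 900] [189.0378 258.7622] P med [0.4878 0.2662 0.0046] z pct [0.0009 0.0079] rect ((188.0471649169922, 258.4150695800781), (47.801475524902344, 46.56523132324219), 74.05460357666016)
side bench z [[0.2102, -0.3197, -0.0018], [0.5172, -0.4672, -0.0006], [0.0205, 0.435, 0.0005]]
side green [287  62  25  11 151] [297.7947  65.7483] P med [0.6855 1.3165 0.2035] z pct [0.1988 0.2072] rect ((298.9356689453125, 66.8564453125), (10.049875259399414, 23.582382202148438), 84.2894058227539)
side blue [316  17  27   6 123] [328.6179  19.2276] P med [0.8385 1.2983 0.4137] z pct [0.4117 0.4159] rect ((329.0, 19.5), (26.0, 5.0), -0.0)
side blue [228  66  22   6 100] [237.44  67.93] P med [0.388  1.331  0.2038] z pct [0.1999 0.2078] rect ((238.5, 68.5), (21.0, 5.0), 0.0)
```

View pics/topcrop.png

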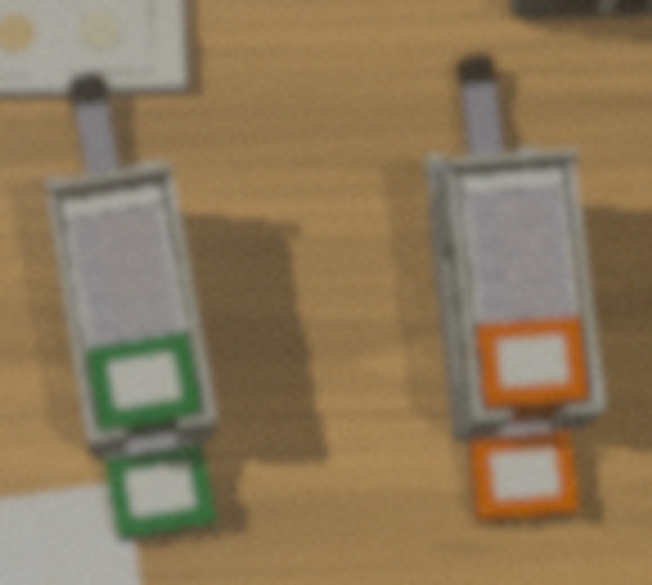

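View pics/sidecrop.png

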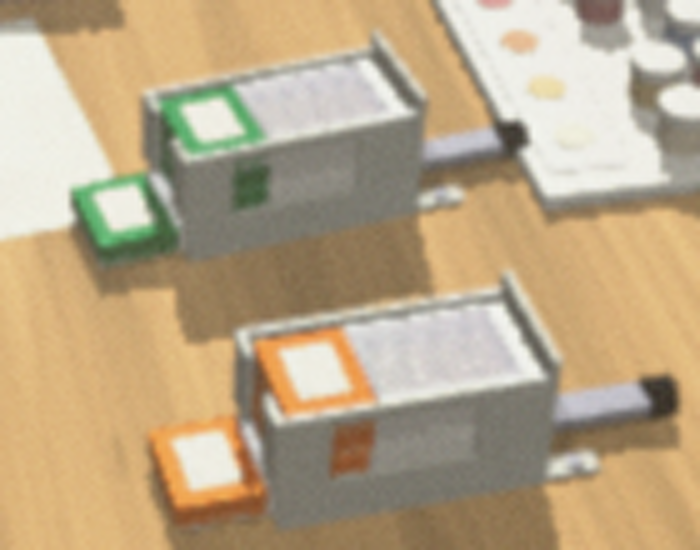

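The crops show the green end sticking out of the throat at about (336,229) in the top view. Both of its sides are free. Next I'll measure the green cassette, the dispenser and the pan.

Run:
```python
from h import *
np.set_printoptions(precision=4,suppress=True)
def rect(xy,name):
    r=cv2.minAreaRect((np.asarray(xy)*1000).astype(np.float32)); b=cv2.boxPoints(r)
    print(name,'center',np.array(r[0]),'size',np.array(r[1]),'ang',r[2]); return b
for n in("top","side"):
    z=np.load(n+'0.npz');p,D=z['p'],z['d'];P=cloud(n,D)
    h=cv2.cvtColor(p,cv2.COLOR_RGB2HSV); v,u=np.mgrid[:480,:640]
    m=cv2.inRange(h,(45,70,40),(90,255,255))
    reg=(np.abs(P[...,0]-.57)<.15)&(np.abs(P[...,1]+.1)<.1)
    for lo,hi,nm in((.012,.032,'front'),(.05,.09,'topcass')):
        mm=(m>0)&reg&(P[...,2]>lo)&(P[...,2]<hi)
        mm=mm.astype(np.uint8)
        cs,_=cv2.findContours(mm,cv2.RETR_EXTERNAL,cv2.CHAIN_APPROX_NONE)
        c=max(cs,key=cv2.contourArea)
        zt=.021 if nm=='front' else .069
        q=ray(n,c.reshape(-1,2),zt)[:,:2]
        print(n,nm,'zmed',np.median(P[...,2][mm>0]))
        print(rect(q,nm))
    # dispenser rim from height
    mm=reg&(P[...,2]>.06)&(P[...,2]<.095)
    print(rect(P[mm][:,:2],n+' disp rim'))
    b=cv2.inRange(h,(105,80,20),(130,255,255))>0
    rp=(np.abs(P[...,0]-.5)<.2)&(np.abs(P[...,1]-.27)<.25)
    mm=b&rp&(P[...,2]>.03)&(P[...,2]<.05)
    print('pan rim n',mm.sum()); print(rect(P[mm][:,:2],n+' pan rim'))
    cs,_=cv2.findContours((b&rp).astype(np.uint8),cv2.RETR_EXTERNAL,cv2.CHAIN_APPROX_NONE); c=max(cs,key=cv2.contourArea)
    if n=='top': print(rect(ray(n,c.reshape(-1,2),.04)[:,:2],'pan outline z40'))
    cm=rp&(P[...,2]>.02)&~b&(p.min(2)>120)&(P[...,2]<.05)
    print('casts',np.median(P[cm],0),cm.sum())
```

```text
top front zmed 0.021367248667537884
front center [ 551.8481 -106.4613] size [44.8278 54.1375] ang 8.7134428024292
[[ 525.5922  -83.1005]
 [ 533.7936 -136.6131]
 [ 578.104  -129.8221]
 [ 569.9026  -76.3094]]
top topcass zmed 0.06952207802916514
topcass center [602.2429 -98.7098] size [46.8497 54.8964] ang 9.484090805053711
[[ 574.6154  -75.4966]
 [ 583.6609 -129.6427]
 [ 629.8703 -121.9231]
 [ 620.8248  -67.777 ]]
top disp rim center [645.5311 -91.8979] size [144.5773  69.0266] ang 7.876801013946533
[[ 569.1947  -67.6169]
 [ 578.6543 -135.9922]
 [ 721.8676 -116.1789]
 [ 712.408   -47.8035]]
pan rim n 1392
top pan rim center [504.575  297.8728] size [311.5301 208.7816] ang 86.16885375976562
[[390.0099 149.4309]
 [598.3249 135.4809]
 [619.1401 446.3148]
 [410.8251 460.2648]]
pan outline z40 center [504.3267 297.6351] size [310.1838 208.0582] ang 86.3167953491211
[[390.5494 149.5464]
 [598.1779 136.1808]
 [618.104  445.7239]
 [410.4755 459.0895]]
casts [0.4953 0.3873 0.024 ] 549
side front zmed 0.019076193135777082
front center [ 548.9991 -114.0767] size [43.8167 64.6006] ang 7.242431640625
[[ 523.1935  -84.796 ]
 [ 531.3376 -148.8812]
 [ 574.8046 -143.3573]
 [ 566.6606  -79.2722]]
side topcass zmed 0.0674357075734894
topcass center [588.7367 -95.7587] size [51.9376 27.9543] ang 77.4002914428711
[[ 569.4313 -118.0531]
 [ 596.7125 -124.151 ]
 [ 608.0421  -73.4642]
 [ 580.7609  -67.3663]]
side disp rim center [645.7468 -94.7531] size [146.9691  77.7234] ang 10.105326652526855
[[ 566.5837  -69.3877]
 [ 580.2209 -145.9053]
 [ 724.91   -120.1184]
 [ 711.2728  -43.6008]]
pan rim n 484
side pan rim center [502.4976 294.3474] size [316.3167 207.3445] ang 86.38148498535156
[[389.0501 143.0475]
 [595.9813 129.9613]
 [615.9449 445.6474]
 [409.0139 458.7335]]
casts [0.4888 0.3865 0.0266] 213
```

```bash
cat > plan.py <<'E'
import sys,json
from h import *
from scipy.spatial.transform import Rotation as Ro
from rig import manip
def rel(pos,yaw_deg,tilt_deg):
    s=manip.read_state(); R0=Ro.from_euler('xyz',s['tool_rot'])
    Rt=Ro.from_euler('z',yaw_deg,degrees=True)*Ro.from_euler('x',180,degrees=True)*Ro.from_euler('x',-tilt_deg,degrees=True)
    sl=R0.inv().apply(np.array(pos)-s['tool_pos'])*100; tu=(R0.inv()*Rt).as_rotvec()
    print('slide',sl.round(2).tolist(),'turn',tu.round(4).tolist(),'| t',round(s['clock'],2),'pos',s['tool_pos'].round(4),'rpy',s['tool_rot'].round(3),'F',s['force'].round(1),'w',round(s['grip_width'],3))
if __name__=='__main__':
    a=[float(x) for x in sys.argv[1:]]; rel(a[:3],a[3],a[4])
E
python3 plan.py 0.549 -0.107 0.13 98.7 20
```

```text
slide [-51.95, 55.66, 10.14] turn [-0.3437, 0.0788, -0.4379] | t 0.1 pos [0.1647 0.5505 0.2305] rpy [-3.142e+00  2.000e-03  1.280e+00] F [-0.3  0.  -0.4] w 1.001
```

```bash
python3 -m inch '[{"slide":[-5,5.4,0],"turn":[0,0,-0.1],"grip":0},{"slide":[-11,11.7,1],"turn":[-0.1,0.02,-0.15],"grip":0},{"slide":[-15,16,2],"turn":[-0.15,0.03,-0.2],"grip":0},{"slide":[-19,20.4,3],"turn":[-0.2,0.05,-0.3],"grip":0},{"slide":[-23,24.6,4],"turn":[-0.25,0.06,-0.35],"grip":0},{"slide":[-27,29,5],"turn":[-0.344,0.079,-0.438],"grip":0},{"slide":[-31,33.2,6],"turn":[-0.344,0.079,-0.438],"grip":0},{"slide":[-35,37.5,7],"turn":[-0.344,0.079,-0.438],"grip":0},{"slide":[-39,41.8,8],"turn":[-0.344,0.079,-0.438],"grip":0},{"slide":[-43,46,8.5],"turn":[-0.344,0.079,-0.438],"grip":0}]' 50; python3 plan.py 0.549 -0.107 0.08 98.7 20
```

```text
clock: 1.35
tool_pos: [0.4767, 0.0143, 0.147]
tool_rot: [2.792, -0.0, 1.722]
force: [1.2, 1.6, -0.4]
grip_width: 1.001
slide [-13.09, 2.71, 8.11] turn [0.0001, -0.0002, -0.0006] | t 1.35 pos [0.4767 0.0143 0.147 ] rpy [ 2.792 -0.     1.722] F [ 1.2  1.6 -0.4] w 1.001
```

```bash
python3 -m inch '[{"slide":[-4.4,0.9,2.7],"turn":[0,0,0],"grip":0},{"slide":[-8.8,1.8,5.4],"turn":[0,0,0],"grip":0},{"slide":[-13.1,2.7,8.1],"turn":[0,0,0],"grip":0},{"slide":[-13.1,2.7,8.1],"turn":[0,0,0],"grip":0},{"slide":[-13.1,2.7,8.1],"turn":[0,0,0],"grip":0}]'; python3 plan.py 0.549 -0.107 0.0016 98.7 20
python3 - <<'E'
from rig import read_camera
import cv2
for n,(a,b,c,d) in {"top":(100,260,240,440),"side":(180,340,240,440)}.items():
    p,_=read_camera(n); cv2.imwrite(f'pics/{n}1.png',cv2.resize(p[a:b,c:d],None,fx=4,fy=3.75,interpolation=2)[:,:,::-1])
E
```

```text
clock: 1.98
tool_pos: [0.5481, -0.1067, 0.0796]
tool_rot: [2.794, -0.001, 1.722]
force: [-0.6, -0.0, 1.1]
grip_width: 1.0
slide [-0.05, -2.58, 7.36] turn [-0.0015, -0.0011, -0.001] | t 1.98 pos [ 0.5481 -0.1067  0.0796] rpy [ 2.794e+00 -1.000e-03  1.722e+00] F [-0.6 -0.   1.1] w 1.0
```

View pics/top1.png

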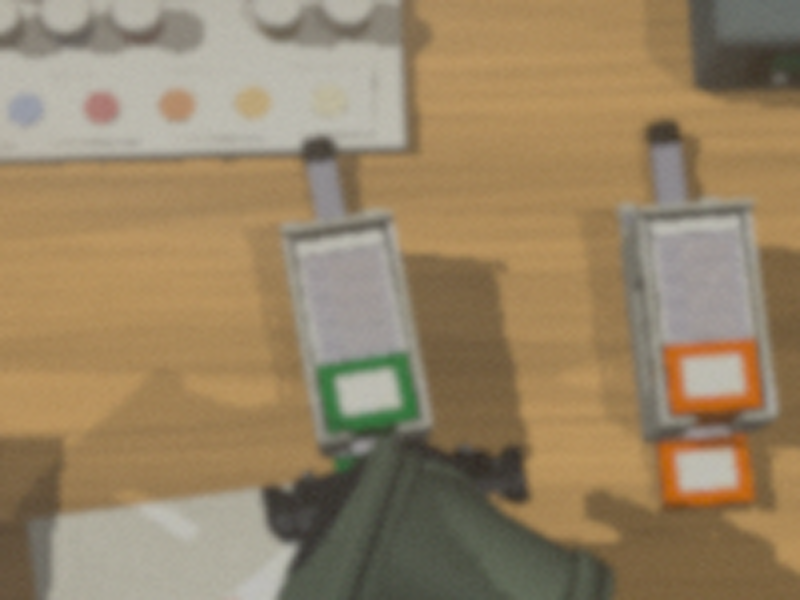

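View pics/side1.png

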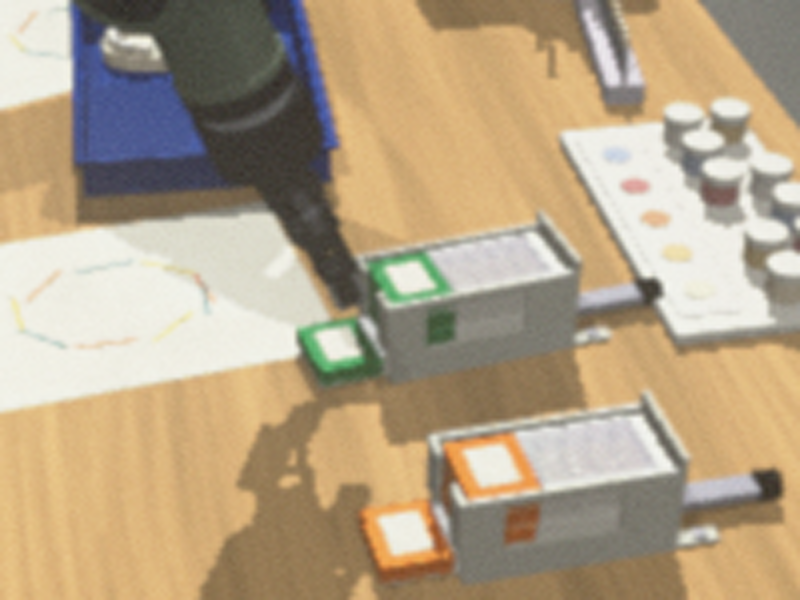

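The top view shows the open fingers straddling the cassette's line, with tips near (285,505) and (505,480) in the crop. The side view shows the tool tilted away from the dispenser front. Going down.

```bash
python3 -m inch '[{"slide":[0,-1,2.9],"turn":[0,0,0],"grip":0},{"slide":[0,-1.8,5.2],"turn":[0,0,0],"grip":0},{"slide":[0,-2.3,6.6],"turn":[0,0,0],"grip":0},{"slide":[0,-2.6,7.3],"turn":[0,0,0],"grip":0},{"slide":[0,-2.6,7.3],"turn":[0,0,0],"grip":0},{"slide":[0,-2.6,7.3],"turn":[0,0,0],"grip":0}]'; python3 plan.py 0.549 -0.107 0.0016 98.7 20
python3 - <<'E'
from rig import read_camera
import cv2
for n,(a,b,c,d) in {"side":(220,320,280,405)}.items():
    p,_=read_camera(n); cv2.imwrite(f'pics/{n}2.png',cv2.resize(p[a:b,c:d],None,fx=6,fy=6,interpolation=2)[:,:,::-1])
E
```

```text
clock: 2.82
tool_pos: [0.5492, -0.1054, 0.004]
tool_rot: [2.791, 0.0, 1.725]
force: [0.3, 0.4, 0.3]
grip_width: 0.998
slide [-0.15, -0.12, 0.21] turn [0.0013, -0.0004, 0.0022] | t 2.83 pos [ 0.5492 -0.1054  0.004 ] rpy [2.791 0.    1.725] F [0.3 0.4 0.3] w 0.998
```

View pics/side2.png

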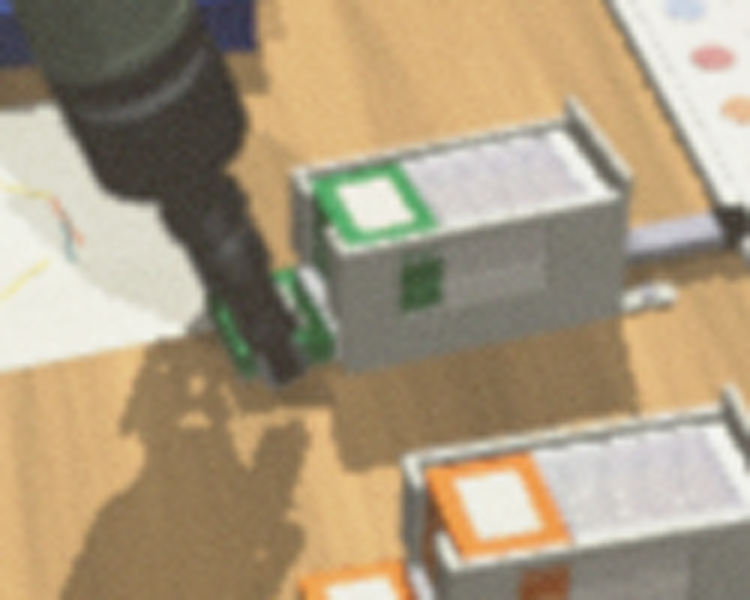

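The fingers straddle the green end at about (270,340) in the crop, and the lips are clear. I'll trim the pose slightly and close.

```bash
python3 -m inch '[{"slide":[-0.15,-0.1,0.2],"turn":[0,0,0],"grip":0.15},{"slide":[-0.15,-0.1,0.2],"turn":[0,0,0],"grip":0.3},{"slide":[-0.15,-0.1,0.2],"turn":[0,0,0],"grip":0.4},{"slide":[-0.15,-0.1,0.2],"turn":[0,0,0],"grip":0.6},{"slide":[-0.15,-0.1,0.2],"turn":[0,0,0],"grip":0.6},{"slide":[-0.15,-0.1,0.2],"turn":[0,0,0],"grip":0.6},{"slide":[-0.15,-0.1,0.2],"turn":[0,0,0],"grip":0.6},{"slide":[-0.15,-0.1,0.2],"turn":[0,0,0],"grip":0.6}]' 50; python3 plan.py 0.549 -0.107 0.0016 98.7 20
python3 - <<'E'
from rig import read_camera
import cv2
for n,(a,b,c,d) in {"side":(220,320,280,405)}.items():
    p,_=read_camera(n); cv2.imwrite(f'pics/{n}3.png',cv2.resize(p[a:b,c:d],None,fx=6,fy=6,interpolation=2)[:,:,::-1])
E
```

```text
clock: 3.88
tool_pos: [0.5498, -0.1069, 0.003]
tool_rot: [2.792, 0.001, 1.724]
force: [-1.8, -0.1, 5.2]
grip_width: 0.646
slide [0.0, -0.12, 0.1] turn [0.0006, 0.0008, 0.0016] | t 3.88 pos [ 0.5498 -0.1069  0.003 ] rpy [2.792e+00 1.000e-03 1.724e+00] F [-1.8 -0.1  5.2] w 0.646
```

View pics/side3.png

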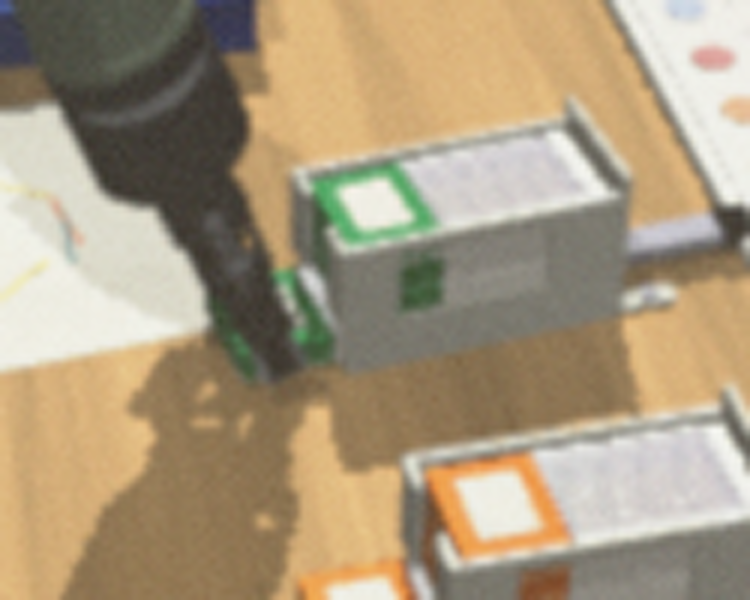

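```bash
python3 -m inch '[{"slide":[0,-0.4,-0.2],"turn":[0,0,0],"grip":0.6},{"slide":[0,-0.9,-0.35],"turn":[0,0,0],"grip":0.6},{"slide":[0,-1.5,-0.58],"turn":[0,0,0],"grip":0.6},{"slide":[0,-2.3,-0.87],"turn":[0,0,0],"grip":0.6},{"slide":[0,-3.1,-1.16],"turn":[0,0,0],"grip":0.6},{"slide":[0,-3.9,-1.45],"turn":[0,0,0],"grip":0.6}]'; python3 plan.py 0.549 -0.107 0.0016 98.7 20
python3 - <<'E'
from rig import read_camera
import cv2
for n,(a,b,c,d) in {"side":(220,320,280,405)}.items():
    p,_=read_camera(n); cv2.imwrite(f'pics/{n}4.png',cv2.resize(p[a:b,c:d],None,fx=6,fy=6,interpolation=2)[:,:,::-1])
E
```

```text
clock: 4.68
tool_pos: [0.5114, -0.1097, 0.0096]
tool_rot: [2.809, 0.008, 1.718]
force: [1.3, -0.6, -4.1]
grip_width: 0.643
slide [-0.28, 3.29, 1.99] turn [-0.0166, 0.0091, -0.0017] | t 4.67 pos [ 0.5114 -0.1097  0.0096] rpy [2.809 0.008 1.718] F [ 1.3 -0.6 -4.1] w 0.643
```

View pics/side4.png

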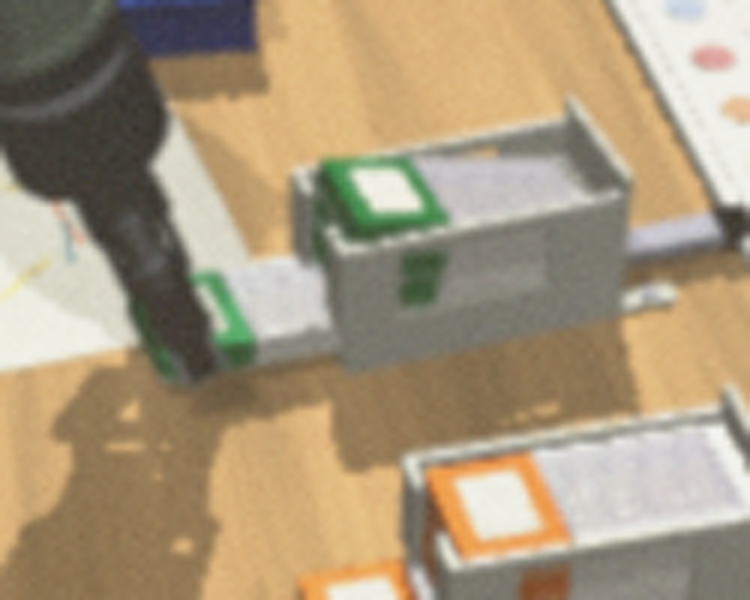

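The cassette is coming out, but its front has risen about 6 mm, so the stack leans backward. I'll bring it level again before pulling on.

```bash
python3 plan.py 0.5114 -0.1127 0.004 98.7 20;  python3 -m inch '[{"slide":[0.2,-0.2,0.5],"turn":[-0.016,0.009,0],"grip":0.6},{"slide":[0.2,-0.2,0.5],"turn":[-0.016,0.009,0],"grip":0.6},{"slide":[0.2,-0.2,0.5],"turn":[-0.016,0.009,0],"grip":0.6}]'; python3 plan.py 0.5114 -0.1127 0.004 98.7 20
python3 - <<'E'
from rig import read_camera
import cv2
for n,(a,b,c,d) in {"side":(220,320,280,405)}.items():
    p,_=read_camera(n); cv2.imwrite(f'pics/{n}5.png',cv2.resize(p[a:b,c:d],None,fx=6,fy=6,interpolation=2)[:,:,::-1])
E
```

```text
slide [-0.32, -0.14, 0.56] turn [-0.0173, 0.0088, -0.0021] | t 4.72 pos [ 0.5105 -0.1096  0.0097] rpy [2.81  0.008 1.718] F [-1.1  0.4 -4. ] w 0.644
clock: 5.1
tool_pos: [0.5127, -0.1075, 0.0095]
tool_rot: [2.805, 0.008, 1.71]
force: [-6.4, -12.2, -3.5]
grip_width: 0.64
slide [-0.49, -0.37, 0.46] turn [-0.0122, 0.0114, -0.0089] | t 5.1 pos [ 0.5127 -0.1075  0.0095] rpy [2.805 0.008 1.71 ] F [ -6.4 -12.2  -3.5] w 0.64
```

View pics/side5.png

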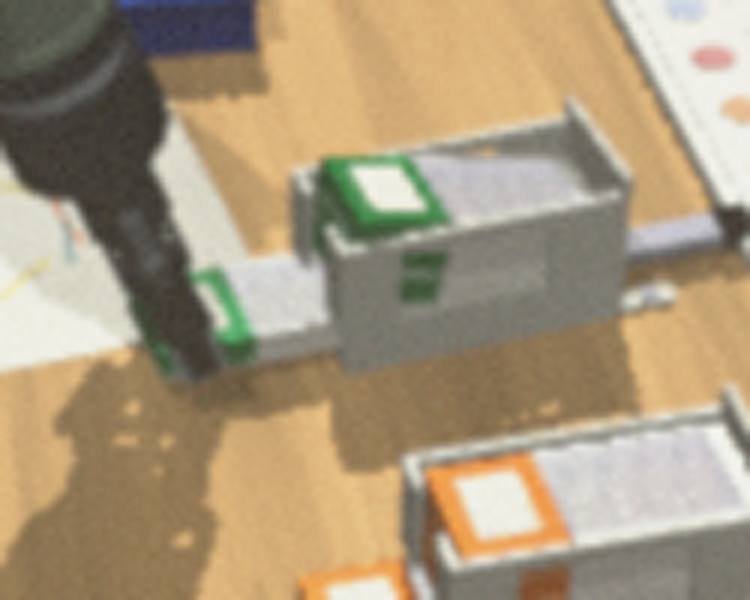

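```bash
python3 -m inch '[{"slide":[-0.4,-0.3,0.4],"turn":[-0.012,0.011,-0.009],"grip":0.6},{"slide":[-0.4,-0.3,0.4],"turn":[-0.012,0.011,-0.009],"grip":0.6}]'; python3 plan.py 0.5114 -0.1127 0.004 98.7 20; python3 -c "
from rig import manip
s=manip.read_state();print(s['tau'].round(2),s['dq'].round(3),s['joint_pos'].round(3),s['wrist_torque'].round(2))"
```

```text
clock: 5.4
tool_pos: [0.5142, -0.1087, 0.01]
tool_rot: [2.807, 0.005, 1.718]
force: [-1.7, -0.7, -4.0]
grip_width: 0.643
slide [-0.35, -0.51, 0.45] turn [-0.0148, 0.0065, -0.0029] | t 5.4 pos [ 0.5142 -0.1087  0.01  ] rpy [2.807 0.005 1.718] F [-1.7 -0.7 -4. ] w 0.643
[  0.41 -38.54 -15.8    0.59  -1.6   -0.06] [ 0.008 -0.003  0.002  0.004 -0.005  0.002] [-0.317  0.413  2.194  0.56   0.271 -2.557] [-0.17  1.19 -0.14]
```

The cause is joint 6, which is at its limit (-2.557). The tilt at this short reach brings the wrist close to singular. The stack and the throat hold the cassette steady, so I'll let go, turn the tool upright (it now clears the dispenser) and grip again.

```bash
python3 -m inch '[{"slide":[0,0,0],"turn":[0,0,0],"grip":0.5},{"slide":[0,0,0],"turn":[0,0,0],"grip":0.35},{"slide":[0,0,0],"turn":[0,0,0],"grip":0.3},{"slide":[0,0,0],"turn":[0,0,0],"grip":0.2},{"slide":[0,0,0],"turn":[0,0,0],"grip":0.05}]'; python3 plan.py 0.509 -0.114 0.012 98.7 0
python3 - <<'E'
from rig import read_camera
import cv2,numpy as np
for n,(a,b,c,d) in {"side":(220,320,280,405),"top":(150,270,270,420)}.items():
    p,D=read_camera(n); np.savez(n+'6.npz',p=p,d=D); cv2.imwrite(f'pics/{n}6.png',cv2.resize(p[a:b,c:d],None,fx=5,fy=5,interpolation=2)[:,:,::-1])
E
```

```text
clock: 6.02
tool_pos: [0.5148, -0.1089, 0.0104]
tool_rot: [2.806, 0.006, 1.718]
force: [0.3, -0.6, -0.4]
grip_width: 0.952
slide [-0.42, -0.56, -0.36] turn [0.3355, 0.0067, -0.0039] | t 6.03 pos [ 0.5148 -0.1089  0.0104] rpy [2.806 0.006 1.718] F [ 0.3 -0.6 -0.4] w 0.952
```

View pics/side6.png

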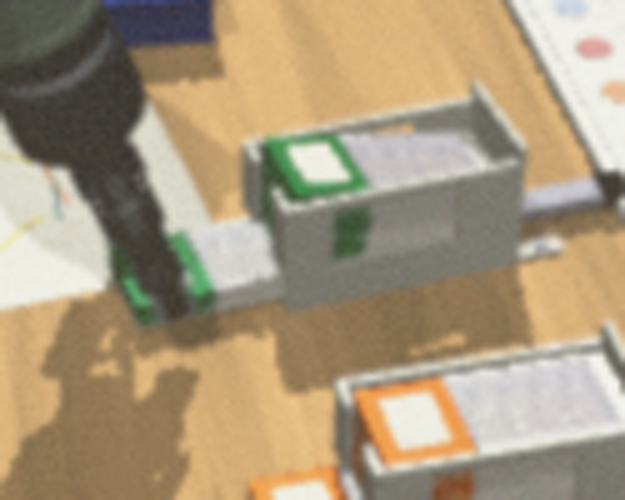

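View pics/top6.png

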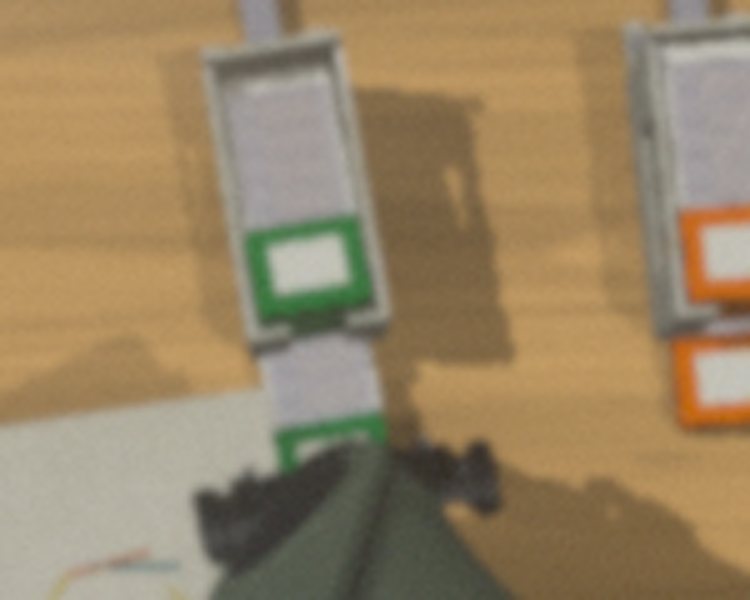

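The stack leans but is held inside the dispenser, and the cassette now rests level. Next I'll measure the green/white border, which is 46 mm behind the front edge, to place the new grip.

Run:
```python
from h import *
print(ray('top',[[270+278/5,150+428/5],[270+385/5,150+415/5]],.021).round(4))
print(ray('side',[[280+185/5,220+232/5],[280+213/5,220+292/5],[280+120/5,220+250/5],[280+143/5,220+312/5]],.021).round(4))
```

```text
[[ 0.5353 -0.0816  0.021 ]
 [ 0.5403 -0.1356  0.021 ]]
[[ 0.5346 -0.0825  0.021 ]
 [ 0.5402 -0.1381  0.021 ]
 [ 0.4958 -0.092   0.021 ]
 [ 0.4997 -0.1479  0.021 ]]
```

```bash
python3 -m inch '[{"slide":[-0.2,-0.3,-0.6],"turn":[0.15,0,0],"grip":0},{"slide":[-0.42,-0.6,-0.6],"turn":[0.335,0.007,0.01],"grip":0},{"slide":[-0.42,-0.6,-0.5],"turn":[0.335,0.007,0.017],"grip":0},{"slide":[-0.42,-0.6,-0.5],"turn":[0.335,0.007,0.017],"grip":0},{"slide":[-0.42,-0.6,-0.5],"turn":[0.335,0.007,0.017],"grip":0}]'; python3 plan.py 0.508 -0.1135 0.002 97.5 0
python3 -c "
from rig import manip
s=manip.read_state();print(s['joint_pos'].round(3))"
```

```text
clock: 6.75
tool_pos: [0.5069, -0.1138, 0.0126]
tool_rot: [-3.141, -0.005, 1.702]
force: [-0.3, -0.9, 0.5]
grip_width: 1.002
slide [0.01, 0.12, 1.06] turn [-0.0007, -0.0049, 0.0004] | t 6.75 pos [ 0.5069 -0.1138  0.0126] rpy [-3.141 -0.005  1.702] F [-0.3 -0.9  0.5] w 1.002
[-0.246  0.476  1.967  0.007  0.701 -1.953]
```

Upright, with joint 6 at -1.95 and joint 5 at 0.70, both well within range. Lowering and closing.

```bash
python3 -m inch '[{"slide":[0,0.1,0.6],"turn":[0,-0.005,0],"grip":0},{"slide":[0,0.1,1.1],"turn":[0,-0.005,0],"grip":0.2},{"slide":[0,0.1,1.1],"turn":[0,-0.005,0],"grip":0.3},{"slide":[0,0.1,1.1],"turn":[0,-0.005,0],"grip":0.6},{"slide":[0,0.1,1.1],"turn":[0,-0.005,0],"grip":0.6},{"slide":[0,0.1,1.1],"turn":[0,-0.005,0],"grip":0.6},{"slide":[0,0.1,1.1],"turn":[0,-0.005,0],"grip":0.6}]' 50; python3 plan.py 0.43 -0.125 0.004 98.7 0
python3 - <<'E'
from rig import read_camera
import cv2,numpy as np
for n,(a,b,c,d) in {"side":(220,320,280,405)}.items():
    p,D=read_camera(n); cv2.imwrite(f'pics/{n}7.png',cv2.resize(p[a:b,c:d],None,fx=5,fy=5,interpolation=2)[:,:,::-1])
E
```

```text
clock: 7.62
tool_pos: [0.5074, -0.1135, 0.0016]
tool_rot: [-3.14, -0.0, 1.702]
force: [-2.9, 0.1, 2.1]
grip_width: 0.642
slide [-0.12, -7.82, -0.23] turn [-0.0016, -0.0002, -0.0204] | t 7.62 pos [ 0.5074 -0.1135  0.0016] rpy [-3.14  -0.     1.702] F [-2.9  0.1  2.1] w 0.642
```

View pics/side7.png

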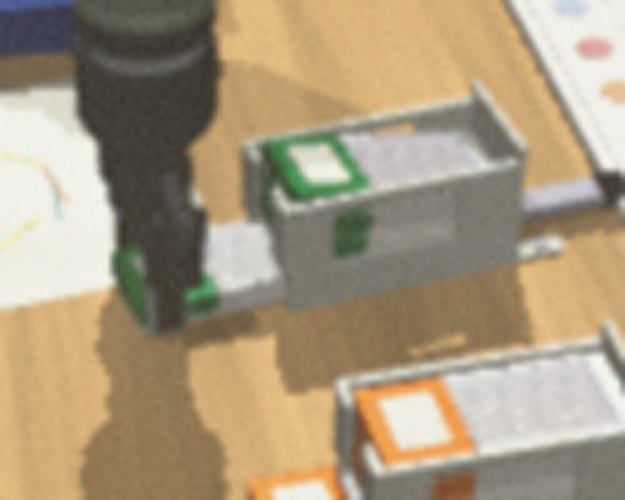

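```bash
python3 -m inch '[{"slide":[0,-0.4,-0.05],"turn":[0,0,0],"grip":0.6},{"slide":[0,-1,-0.05],"turn":[0,0,0],"grip":0.6},{"slide":[0,-1.8,-0.05],"turn":[0,0,0],"grip":0.6},{"slide":[-0.05,-2.6,-0.05],"turn":[0,0,0],"grip":0.6},{"slide":[-0.05,-3.4,-0.05],"turn":[0,0,0],"grip":0.6},{"slide":[-0.05,-4.2,-0.05],"turn":[0,0,0],"grip":0.6},{"slide":[-0.1,-5,-0.05],"turn":[0,0,0],"grip":0.6},{"slide":[-0.1,-5.8,-0.05],"turn":[0,0,0],"grip":0.6},{"slide":[-0.1,-6.6,-0.05],"turn":[0,0,0],"grip":0.6},{"slide":[-0.1,-7.2,-0.05],"turn":[0,0,0],"grip":0.6}]'; python3 plan.py 0.43 -0.125 0.004 98.7 0
python3 - <<'E'
from rig import read_camera
import cv2,numpy as np
for n,(a,b,c,d) in {"side":(220,320,280,405),"top":(150,270,270,420)}.items():
    p,D=read_camera(n); cv2.imwrite(f'pics/{n}8.png',cv2.resize(p[a:b,c:d],None,fx=5,fy=5,interpolation=2)[:,:,::-1])
E
```

```text
clock: 8.93
tool_pos: [0.4356, -0.124, 0.0022]
tool_rot: [-3.14, -0.0, 1.702]
force: [-0.2, 0.1, 0.4]
grip_width: 0.641
slide [-0.03, -0.57, -0.18] turn [-0.0017, -0.0002, -0.0205] | t 8.93 pos [ 0.4356 -0.124   0.0022] rpy [-3.14  -0.     1.702] F [-0.2  0.1  0.4] w 0.641
```

View pics/side8.png

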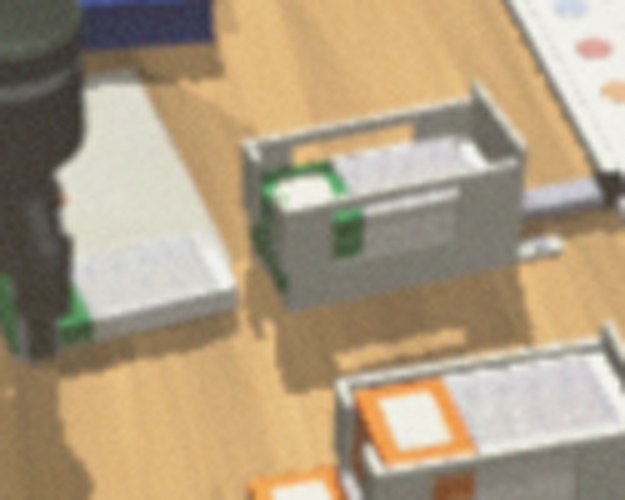

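View pics/top8.png

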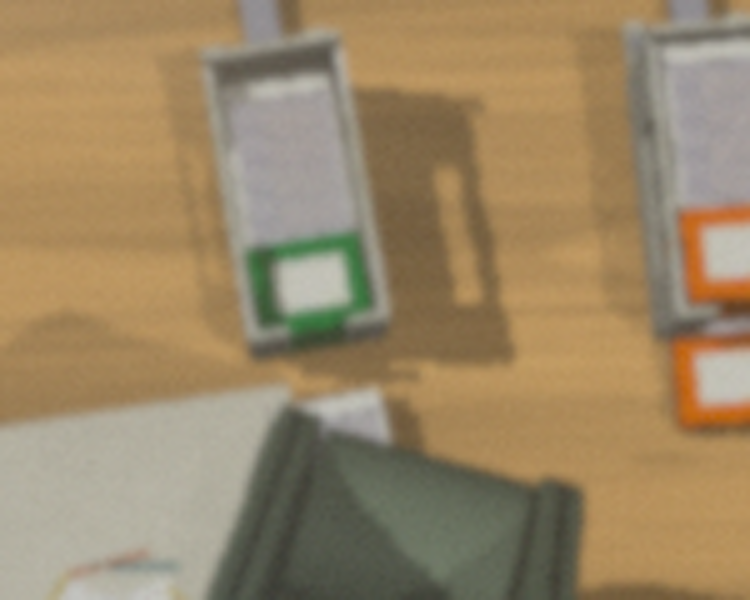

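The bottom cassette is fully out and level in the gripper. The other three dropped and sit inside behind the lips. Now I'll lift and go to the pan.

```bash
python3 plan.py 0.451 0.228 0.095 86.3 0; python3 -m inch '[{"slide":[0,-0.4,-0.8],"turn":[0,0,0],"grip":0.6},{"slide":[0,-0.8,-2.5],"turn":[0,0,0],"grip":0.6},{"slide":[0,-0.8,-5],"turn":[0,0,0],"grip":0.6},{"slide":[0,-0.8,-7.5],"turn":[0,0,0],"grip":0.6},{"slide":[0,-0.8,-9.3],"turn":[0,0,0],"grip":0.6},{"slide":[0,-0.8,-9.3],"turn":[0,0,0],"grip":0.6}]';  python3 plan.py 0.451 0.228 0.095 86.3 0
```

```text
slide [34.69, 6.13, -9.29] turn [-0.0023, -0.0002, 0.1957] | t 9.03 pos [ 0.4353 -0.1239  0.0021] rpy [-3.139 -0.     1.702] F [ 0.5 -0.9 -0.3] w 0.642
clock: 9.78
tool_pos: [0.4287, -0.1253, 0.0966]
tool_rot: [3.14, 0.001, 1.702]
force: [-0.1, 0.0, -1.2]
grip_width: 0.646
slide [34.74, 6.84, 0.13] turn [0.0015, 0.0011, 0.1958] | t 9.78 pos [ 0.4287 -0.1253  0.0966] rpy [3.140e+00 1.000e-03 1.702e+00] F [-0.1  0.  -1.2] w 0.646
```

```bash
python3 -m inch '[{"slide":[2,0.4,0],"turn":[0,0,0.02],"grip":0.6},{"slide":[5.5,1.1,0],"turn":[0,0,0.04],"grip":0.6},{"slide":[9.5,1.9,0],"turn":[0,0,0.06],"grip":0.6},{"slide":[14,2.8,0],"turn":[0,0,0.09],"grip":0.6},{"slide":[18.5,3.7,0],"turn":[0,0,0.11],"grip":0.6},{"slide":[23,4.6,0],"turn":[0,0,0.14],"grip":0.6},{"slide":[27.5,5.5,0],"turn":[0,0,0.16],"grip":0.6},{"slide":[31.5,6.3,0],"turn":[0,0,0.18],"grip":0.6},{"slide":[34,6.8,0.1],"turn":[0,0,0.196],"grip":0.6},{"slide":[34.7,6.8,0.1],"turn":[0,0,0.196],"grip":0.6}]';python3 -m inch '[{"slide":[0,0,0],"turn":[0,0,0],"grip":0.6},{"slide":[0,0,0],"turn":[0,0,0],"grip":0.6}]';  python3 plan.py 0.451 0.228 0.0025 86.3 0
python3 - <<'E'
from rig import read_camera
import cv2,numpy as np
for n,(a,b,c,d) in {"side":(130,270,210,380),"top":(180,320,80,280)}.items():
    p,D=read_camera(n); np.savez(n+'9.npz',p=p,d=D); cv2.imwrite(f'pics/{n}9.png',cv2.resize(p[a:b,c:d],None,fx=4,fy=4,interpolation=2)[:,:,::-1])
E
```

```text
clock: 11.02
tool_pos: [0.4502, 0.2286, 0.0943]
tool_rot: [3.141, 0.002, 1.508]
force: [-0.3, -0.4, -1.0]
grip_width: 0.644
clock: 11.28
tool_pos: [0.4497, 0.2275, 0.094]
tool_rot: [-3.141, 0.003, 1.508]
force: [-0.3, -0.4, -0.8]
grip_width: 0.644
slide [0.08, 0.13, 9.15] turn [-0.0007, 0.0026, 0.0014] | t 11.28 pos [0.4497 0.2275 0.094 ] rpy [-3.141e+00  3.000e-03  1.508e+00] F [-0.3 -0.4 -0.8] w 0.644
```

View pics/side9.png

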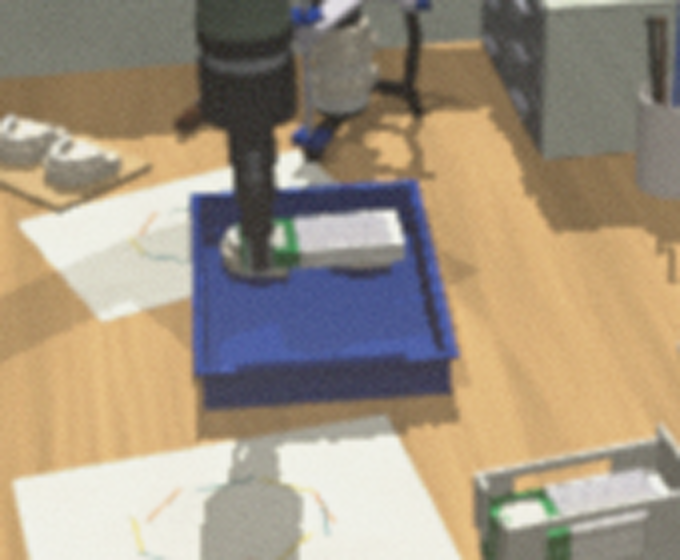

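View pics/top9.png

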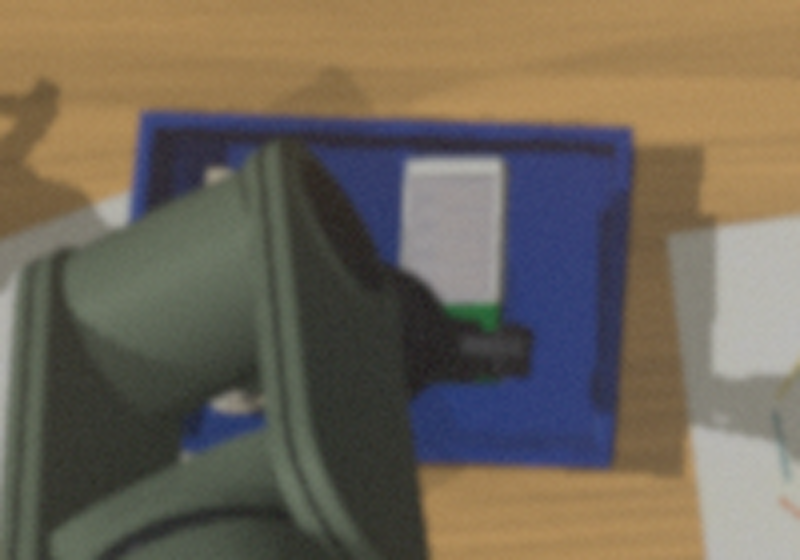

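Run:
```python
from h import *
z=np.load('top9.npz');P=cloud('top',z['d'])
for u,v in [(405,185),(500,185),(405,215),(500,215),(402,245),(497,245),(400,290),(495,290),(450,240),(550,250),(550,400),(450,500-20)]:
    uu,vv=80+u/4,180+v/4; print((u,v),P[int(round(vv))-1:int(round(vv))+2,int(round(uu))-1:int(round(uu))+2].reshape(-1,3).mean(0).round(4) )
print(ray('top',[[80+405/4,180+162/4],[80+503/4,180+162/4],[80+398/4,180+303/4],[80+500/4,180+305/4]],.113).round(4))
```

```text
(405, 185) [0.56   0.2656 0.077 ]
(500, 185) [0.5518 0.1983 0.1095]
(405, 215) [0.5403 0.2649 0.0776]
(500, 215) [0.5332 0.1984 0.1081]
(402, 245) [0.5255 0.2714 0.0646]
(497, 245) [0.5163 0.1997 0.111 ]
(400, 290) [0.4694 0.1977 0.2791]
(495, 290) [0.4909 0.1999 0.1089]
(450, 240) [0.5191 0.2269 0.1132]
(550, 250) [0.5299 0.1943 0.0036]
(550, 400) [0.4327 0.1934 0.0037]
(450, 480) [3.845e-01 2.596e-01 1.000e-04]
[[0.5659 0.2529 0.113 ]
 [0.5641 0.1957 0.113 ]
 [0.4834 0.2552 0.113 ]
 [0.4805 0.1963 0.113 ]]
```

Cassette top reads level at z≈0.113, with its centre at about (0.500, 0.225), which is on target. I'll lower it until it is almost down and then creep to contact.

```bash
python3 -m inch '[{"slide":[0,0,1.2],"turn":[0,0,0],"grip":0.6},{"slide":[0,0,3],"turn":[0,0,0],"grip":0.6},{"slide":[0,0,5],"turn":[0,0,0.01],"grip":0.6},{"slide":[0,0,6.8],"turn":[0,0,0.01],"grip":0.6},{"slide":[0,0,8],"turn":[0,0,0.01],"grip":0.6},{"slide":[0,0,8.6],"turn":[0,0,0.01],"grip":0.6},{"slide":[0,0,8.8],"turn":[0,0,0.01],"grip":0.6},{"slide":[0,0,8.8],"turn":[0,0,0.01],"grip":0.6},{"slide":[0,0,8.8],"turn":[0,0,0.01],"grip":0.6}]'; python3 -m inch '[{"slide":[0,0,0.1],"turn":[0,0,0],"grip":0.6},{"slide":[0,0,0.2],"turn":[0,0,0],"grip":0.6},{"slide":[0,0,0.2],"turn":[0,0,0],"grip":0.6}]'
```

```text
clock: 12.5
tool_pos: [0.4504, 0.2276, 0.0068]
tool_rot: [3.141, 0.002, 1.497]
force: [0.5, -0.3, -0.6]
grip_width: 0.645
clock: 12.88
tool_pos: [0.4503, 0.2276, 0.0047]
tool_rot: [3.141, 0.002, 1.497]
force: [-0.9, 0.5, -1.5]
grip_width: 0.647
```

```bash
python3 -m inch '[{"slide":[0,0,0.1],"turn":[0,0,0],"grip":0.6},{"slide":[0,0,0.2],"turn":[0,0,0],"grip":0.6},{"slide":[0,0,0.2],"turn":[0,0,0],"grip":0.6}]'; python3 -m inch '[{"slide":[0,0,0.1],"turn":[0,0,0],"grip":0.6},{"slide":[0,0,0.1],"turn":[0,0,0],"grip":0.6}]'
python3 - <<'E'
from rig import read_camera
import cv2,numpy as np
for n,(a,b,c,d) in {"side":(150,250,240,340)}.items():
    p,D=read_camera(n); cv2.imwrite(f'pics/{n}10.png',cv2.resize(p[a:b,c:d],None,fx=6,fy=6,interpolation=2)[:,:,::-1])
E
```

```text
clock: 13.25
tool_pos: [0.4503, 0.2275, 0.0026]
tool_rot: [3.141, 0.002, 1.497]
force: [-0.2, -0.1, -1.2]
grip_width: 0.639
clock: 13.5
tool_pos: [0.4502, 0.2275, 0.0015]
tool_rot: [3.141, 0.002, 1.497]
force: [0.6, -0.9, -0.7]
grip_width: 0.644
```

View pics/side10.png

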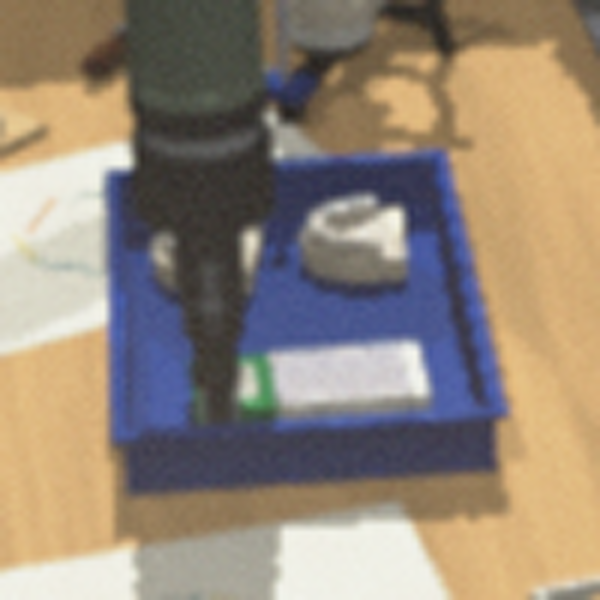

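```bash
for i in 1 2; do python3 -m inch '[{"slide":[0,0,0.05],"turn":[0,0,0],"grip":0.6},{"slide":[0,0,0.07],"turn":[0,0,0],"grip":0.6}]'; done
```

```text
clock: 13.8
tool_pos: [0.4502, 0.2275, 0.0009]
tool_rot: [3.141, 0.002, 1.497]
force: [0.6, 0.1, -0.7]
grip_width: 0.643
clock: 14.05
tool_pos: [0.4502, 0.2275, 0.0007]
tool_rot: [3.141, 0.002, 1.497]
force: [-2.4, -1.8, 5.8]
grip_width: 0.643
```

Contact reads +5.8 N. Opening gently, only partway, because the pan wall is close.

```bash
python3 -m inch '[{"slide":[0,0,-0.02],"turn":[0,0,0],"grip":0.4},{"slide":[0,0,-0.02],"turn":[0,0,0],"grip":0.32},{"slide":[0,0,-0.02],"turn":[0,0,0],"grip":0.25},{"slide":[0,0,-0.02],"turn":[0,0,0],"grip":0.18},{"slide":[0,0,-0.02],"turn":[0,0,0],"grip":0.15},{"slide":[0,0,-0.02],"turn":[0,0,0],"grip":0.15}]'
python3 -m inch '[{"slide":[0,0,-0.6],"turn":[0,0,0],"grip":0.15},{"slide":[0,0,-2],"turn":[0,0,0],"grip":0.15},{"slide":[0,0,-5],"turn":[0,0,0],"grip":0.15},{"slide":[0,0,-9],"turn":[0,0,0],"grip":0.15},{"slide":[0,-3,-13],"turn":[0,0,0],"grip":0.15},{"slide":[0,-6,-16],"turn":[0,0,0],"grip":0.15},{"slide":[0,-10,-19],"turn":[0,0,0],"grip":0.15},{"slide":[0,-10,-19],"turn":[0,0,0],"grip":0.15}]'
python3 - <<'E'
from rig import read_camera
import cv2,numpy as np
for n in ("side","top"):
    p,D=read_camera(n); np.savez(n+'11.npz',p=p,d=D); cv2.imwrite(f'pics/{n}11.png',p[:,:,::-1])
E
```

```text
clock: 14.8
tool_pos: [0.4503, 0.2276, 0.0009]
tool_rot: [3.141, 0.002, 1.497]
force: [0.1, -0.1, -0.0]
grip_width: 0.848
clock: 15.8
tool_pos: [0.3495, 0.2357, 0.1938]
tool_rot: [3.136, -0.002, 1.499]
force: [0.1, 0.1, -0.2]
grip_width: 0.849
```

View pics/side11.png

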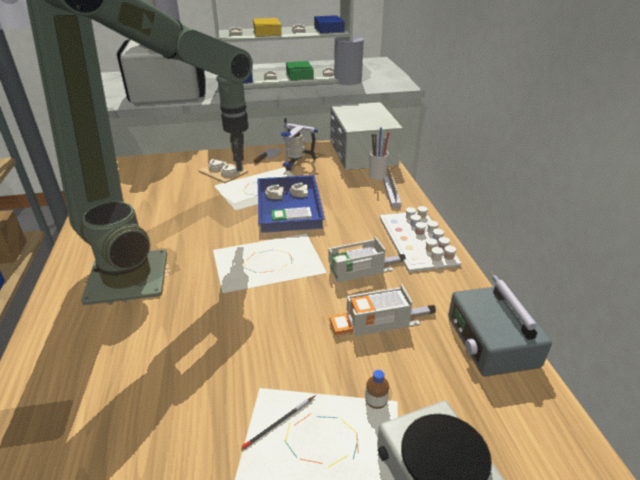

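View pics/top11.png

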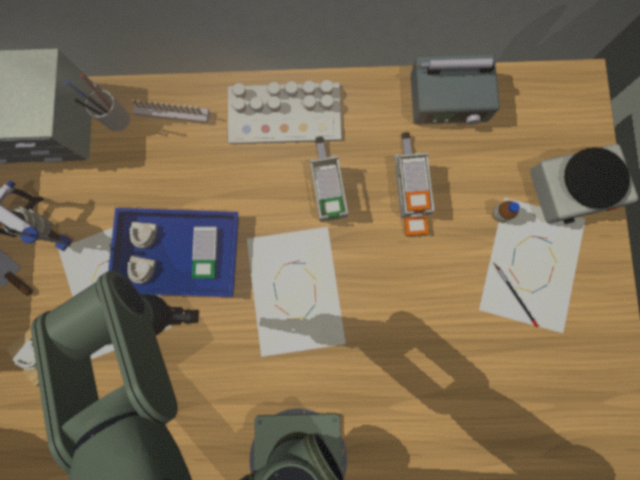

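The cassette lies in the pan's empty half at about (204,252) and the gripper is clear. The stack sits inside the dispenser and the other things look unmoved. Now the heights.

Run:
```python
from h import *
z=np.load('top11.npz');P=cloud('top',z['d']);p=z['p']
def rg(u0,u1,v0,v1): 
    q=P[v0:v1,u0:u1].reshape(-1,3); return q
for nm,b in (('pan cass',(196,213,232,273)),('stack',(321,334,170,212)),('orange',(404,424,172,206))):
    q=rg(*b); A=np.c_[q[:,:2]-q[:,:2].mean(0),np.ones(len(q))]; s=np.linalg.lstsq(A,q[:,2],rcond=None)[0]
    print(nm,'mean',q.mean(0).round(4),'slopes deg',np.degrees(s[:2]).round(1))
a=np.load('top0.npz')['p'].astype(int); d=np.abs(a-p.astype(int)).sum(2)
for nm,b in (('casts',(128,160,218,286)),('orange',(395,440,130,240)),('brush',(490,545,255,330)),('bottle',(490,525,195,225))): print(nm,d[b[2]:b[3],b[0]:b[1]].mean().round(1))
cv2.imwrite('pics/st11.png',cv2.resize(np.hstack([p[140:230,300:360],p[220:310,150:240]]),None,fx=5,fy=5,interpolation=2)[:,:,::-1])
s=np.load('side11.npz')['p']; cv2.imwrite('pics/ss11.png',cv2.resize(s[170:285,260:400],None,fx=5,fy=5,interpolation=2)[:,:,::-1])
```

```text
pan cass mean [0.5022 0.2238 0.025 ] slopes deg [  -8.9 -142.9]
stack mean [ 0.6412 -0.0884  0.0613] slopes deg [-81.2  -6.5]
orange mean [ 0.6355 -0.2976  0.0757] slopes deg [-47.8 120.3]
casts 17.2
orange 24.8
brush 32.4
bottle 21.8
```

View pics/ss11.png

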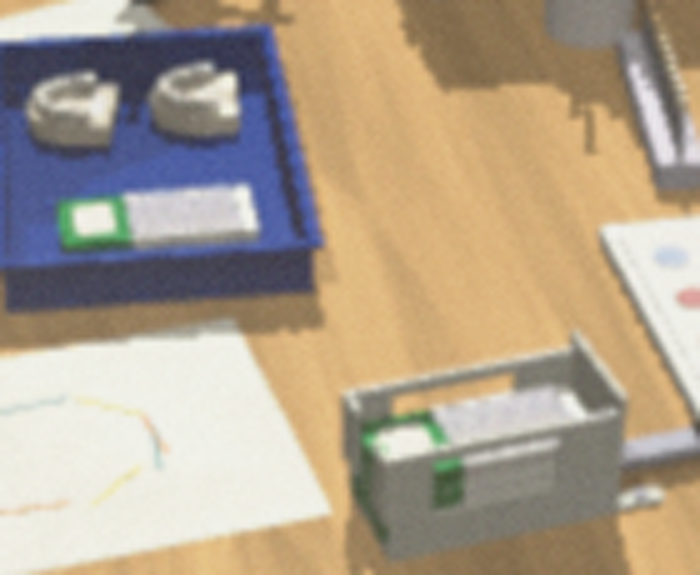

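View pics/st11.png

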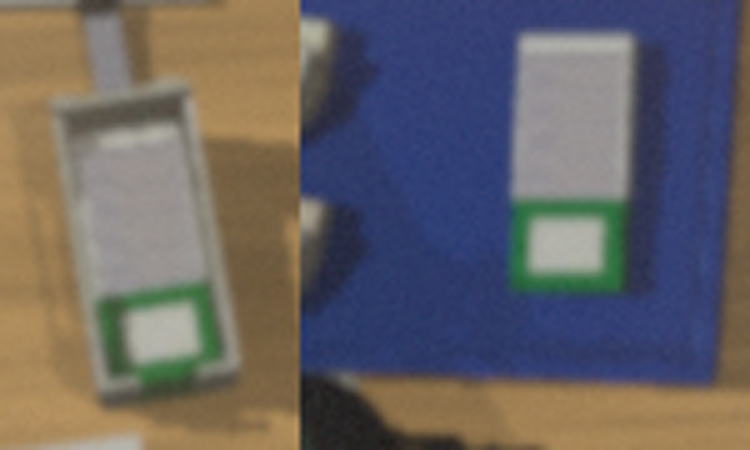

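Run:
```python
from h import *
z=np.load('top11.npz');P=cloud('top',z['d'])
m=lambda u0,u1,v0,v1:np.median(P[v0:v1,u0:u1].reshape(-1,3),0).round(4)
print('stack back/front',m(321,333,172,182),m(323,335,190,196),m(327,338,203,213),'L/R',m(320,324,172,192),m(332,336,172,192))
print('pan cass back/front',m(198,212,233,242),m(198,210,262,272),'floor',m(222,230,240,270))
from rig import manip; print(manip.read_state()['clock'])
```

```text
stack back/front [ 0.6786 -0.0882  0.0533] [ 0.6379 -0.092   0.0536] [ 0.5991 -0.0994  0.0537] L/R [ 0.6667 -0.076   0.0528] [ 0.6655 -0.1053  0.0534]
pan cass back/front [0.5411 0.2248 0.0202] [0.4663 0.2258 0.0207] floor [0.4958 0.1745 0.0043]
15.9
```

The stack top is flat at z≈0.053, which is exactly one cassette lower. The cassette in the pan has its top at 0.020, so it is flat on the 4 mm floor. Handing in.

```bash
python3 -c "
from rig import manip
print(manip.close_job())"
```

```text
the job is handed in; nothing more can be done
None
```

The bottom green cassette now lies flat on the floor of the pan's empty half, released, and I handed the job in at about 16 s.

**First pull:** With the tool tilted 20°, joint 6 came right up to its limit (-2.557 of -2.56). The cassette's front rose about 6 mm, and while correcting that I typed one wrong sideways step, which pressed on the cassette with about 12 N. I let go with the cassette still held in the throat, turned the tool upright, gripped again and drew it straight out level.

**Last checks:**
- **Cassette in the pan:** its top is at 20 mm, level front to back within 0.5 mm, and its centre is about 2–3 mm from the target. It touched down at about 6 N.
- **Green stack:** the other three dropped one cassette and lie flat inside, behind the lips, with the top at 53 mm as expected.
- **Everything else:** the casts, orange cassettes, brush and bottle look unmoved in both views. I compared them by eye only; a pixel difference gave no clear answer because the arm's shadow had moved.
- **Failed check:** my first tilt fit gave meaningless angles from stray depth readings, so I used median heights instead.

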